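Load the yellow gel cassette into the running tank

TASK

Slide the yellow-framed gel cassette straight up out of the white-slotted rack by its top edge, then lower it into the empty green tank so that it stands in there on the tank's floor, top edge still up, and let go. Set it down gently, do not drop it, and leave the blue and red cassettes in their slots.

Things in the scene. Friction and masses are not known exactly. Their poses are not given: they have to be found in the camera images.
- cassette_yellow: The one to load: flat gel cassette, yellow frame round a pale panel, 100 mm wide (x), 8 mm thick (y), 100 mm tall (z), about 120 g. Origin at the centre of its lower edge, z up to the top edge (a 20 mm yellow band). Starts upright, origin 8 mm above the work surface, in any of the 3 slots of a fixed rack; slots run along its x. The top 53 mm and the middle 80 mm of its width are free to grip.
- cassette_blue: Same cassette with a blue frame, same origin and axes, parallel in another slot; leave it. The rack: base 130 x 210 x 8 mm, slots 12 mm wide and 70 mm apart; white guides hold only the outer 8 mm of each end of a cassette, their tops 55 mm above the work surface.
- cassette_red: Same cassette with a red frame, same origin and axes, parallel in the third slot of the rack; leave it there.
- tank: Fixed open green tank, black floor: 130 (x) by 40 (y) by 50 mm high, walls and floor 5 mm, so inside 120 x 30 x 45 mm deep. Origin at the centre of its underside on the work surface, z up. A 20 mm high grey block with two terminals is at its +x end. The cassette goes in with its width along the tank's x, either way round, about 55 mm showing; it may lean on the walls.
Mind the look-alikes: they are no part of the job. There is more than one size of the cassette_yellow; the job needs the smallest.

How it is judged:
By the outcome, as a careful person would: the job done as asked, in the order asked, and still so for the second after the job is handed in, with the robot touching nothing.
It also fails if it takes over 42 s, if anything falls off the work surface, if the arm or the gripper's body presses on something with over 40 N, if the wrist force passes 120 N, or if a joint passes its speed limit or range.

ROBOT

A 7-joint arm with a two-finger parallel gripper is mounted at the origin on the work surface. World frame = base frame: x ahead of the robot, y to its left, z up, the work surface at z = 0. Lengths are in m, angles in rad, forces in N, time in s.
With the tool pointing down it reaches from about 0.4 to 0.85 m from the base axis. Payload 4.5 kg.
Tool frame: the origin (TCP) lies between the finger pads; the fingertips stand 19 mm ahead of it and the grasp point (between the pads) is the TCP; z points along the fingers, y is the direction in which the jaws open and shut (so a half turn about z gives the same grasp; the last joint's range is limited). The gripper opens to 88 mm and grips with 3 to 60 N. Pads are 18 mm wide; open, the fingers measure 123 mm over their backs; the gripper's body (75 mm by 187 mm) begins 45 mm behind the grasp point.
Start: joints at [1.272, 0.689, -0.195, 1.565, 0.157, 0.902, -0.215], TCP at [0.204, -0.591, 0.258] pointing down, gripper open.
Joint ranges: [-3.01, 3.01], [-0.46, 2.08], [-1.47, 1.51], [0.13, 2.56], [-1, 4.14], [0.04, 2.09], [-2.66, 2.66]. Speed limits (rad/s): [2.57, 2.57, 3.14, 3.14, 3.14, 3.14, 3.14].

INTERFACE

Orientations are given as a unit quaternion [x, y, z, w].
In Python, from plant import status, snapshot, finish_job, cut_out, tip_of gives the robot as it stands. The module is installed in compiled form; this text tells all that it offers.
- The arm moves only by the tool carry_out, never from a script. Its arguments are lists of equal length, an entry for each row: "linear": the shift along the world's x, y, z in m, a list of three; "roll": the turn about the world's z in rad. A call has 1 to 8 rows; each row is the pose to reach, as a shift and turn from the pose measured when the call began; what a row does not reach only later rows make up. A row lasts 1/12 s, in which the tool goes at most 41.7 mm and 7.16 degrees, less where a joint would pass 70% of its speed; a pose out of reach is approached as far as the arm can. A call with a gripper value outside its range is refused whole. "gripper" is the opening, from 0 (shut) to 1 (fully open), set as the call begins (left out, the last holds). The fingers move at their own pace and stop on an object; "grip_force" is the grip in N (left out, the last holds). Time passes only in rows, so rows that repeat a pose let the fingers close. It gives the time, the measured TCP pose, the force and the opening at its end, in the units of the state.
- status.get_state(): the state, without advancing time (a new reading comes with each control period).
- snapshot(name): name is "scene" or "top"; returns a dict with "img" (420x560x3 uint8, red, green, blue), "range_z" (420x560 float32, m along the optical axis (not along the pixel's ray), 0 where there is no reading), "fx", "fy", "cx", "cy" (pixels), "k1" (the pictures are not rectified: a ray, as slopes to the right and down, at radius r is drawn at 1 + k1 r^2 times it, then the intrinsics apply), "world_from_camera" (4x4, takes a point from camera to world coordinates). Camera axes: x right, y down, z forward; pixel columns grow to the right and rows downward; lengths in m; the calibration is good to about 2 mm. A picture is of the moment at which its call begins.
- finish_job(): hands the job in, once; it reports no verdict.
Trained networks look in a picture, given as the dict that the camera call returned (one of the last four; its "shot" number tells which), for a name from the list of things; names that differ only in an ending like _2 or _b are one class to them, and where a whole thing is asked for, a point or a joint stands for the part that bears it (a point fixed in the world has none). Each returns a list of dicts, best first, with "confidence" (0 to 1); they miss things now and then, are a little off and sometimes report something else, mostly with a low value. They report only what shows in the picture. A call takes as long as a camera call. They do not tell look-alikes from the thing itself.
- cut_out(picture, query): "region" (420x560 bool, what is visible of it) and "pixel" ([column, row] in pixels, amid what is visible of it).
- tip_of(picture, query): "pixel" ([column, row] in pixels: a listed point, or the origin of a listed thing).
The state is a dict: "clock": time; "q": joint angles; "qd": joint speeds; "joint_torque": joint torques, N m; "tool_pos": TCP position; "eef_rot": TCP orientation; "contact_force": force on the tool from outside, world axes, zero at the start; "moment": the same for the moment, N m; "opening": opening from 0.0 (shut) to 1.0 (fully open).
Only numpy, scipy, OpenCV 4.12 (cv2) and the standard library are available. Lean on these libraries where they do the work, as an engineer would, in place of code of your own. Each camera call takes 0.05 s, during which the arm holds its last target.

## Working session

There is one attempt and no reset: what is moved stays moved. The work goes in short steps, Python scripts to look and compute and a tool call to move; the robot and the scene stay as the last step left them, time stands still between calls to the robot, and variables do not carry over. Pictures are saved under pics/ and viewed, and the job is handed in when it is done.

Besides the shell and the picture viewer there is one more tool, called after "Emit:" as name(argument=value, ...), one argument or row to a line, values as JSON. carry_out: Moves the arm, as the interface text tells. Its arguments: {"type":"object","properties":{"linear":{"type":"array"},"roll":{"type":"array"},"gripper":{"type":"number"},"grip_force":{"type":"number"}},"required":["linear","roll"]}

```bash
mkdir -p pics; cat > h.py <<'E'
import numpy as np, cv2, pickle
from plant import status, snapshot, finish_job, cut_out, tip_of
def world(s,px,z=None):
    # px Nx2 -> world
    px=np.atleast_2d(px).astype(float)
    K=np.array([[s['fx'],0,s['cx']],[0,s['fy'],s['cy']],[0,0,1]])
    n=cv2.undistortPoints(px[:,None],K,np.array([s['k1'],0,0,0.]))[:,0]
    r=np.c_[n,np.ones(len(n))]
    T=np.array(s['world_from_camera'])
    if z is None:
        d=s['range_z'][np.round(px[:,1]).astype(int),np.round(px[:,0]).astype(int)]
        return (r*d[:,None])@T[:3,:3].T+T[:3,3]
    R=r@T[:3,:3].T
    return T[:3,3]+R*((z-T[2,3])/R[:,2])[:,None]
def save(s,n): cv2.imwrite('pics/'+n,cv2.cvtColor(s['img'],cv2.COLOR_RGB2BGR))
E
python3 - <<'E'
from h import *
st=status.get_state(); print({k:np.round(v,3) for k,v in st.items()})
for n in('scene','top'):
    s=snapshot(n); save(s,n+'0.png'); pickle.dump(s,open(n+'0.pkl','wb'))
    print(n,np.round(s['world_from_camera'],3).tolist(),s['fx'],s['k1'])
    for q in('cassette_yellow','cassette_blue','cassette_red','tank'):
        for d in cut_out(s,q): print(q,'cut',d['pixel'],round(d['confidence'],2),d['region'].sum(),np.round(world(s,d['pixel']),3))
        for d in tip_of(s,q): print(q,'tip',d['pixel'],round(d['confidence'],2))
E
```

```text
{'clock': np.float64(0.0), 'q': array([ 1.272,  0.69 , -0.195,  1.566,  0.157,  0.903, -0.215]), 'qd': array([-0.   , -0.   ,  0.   ,  0.002,  0.001, -0.   ,  0.002]), 'joint_torque': array([-0.0000e+00, -5.2757e+01, -1.2670e+00, -1.5343e+01, -5.3000e-02,
        7.0000e-03,  0.0000e+00]), 'tool_pos': array([ 0.204, -0.59 ,  0.257]), 'eef_rot': array([ 0.986,  0.166, -0.   , -0.001]), 'contact_force': array([-0.165, -0.111,  1.595]), 'moment': array([-0.036, -0.064, -0.033]), 'opening': np.float64(0.999)}
scene [[-0.06, 0.802, -0.594, 1.156], [0.998, 0.059, -0.021, 0.076], [0.018, -0.594, -0.804, 0.984], [0.0, 0.0, 0.0, 1.0]] 497.6124701291618 -0.0910753077756808
cassette_yellow cut [412.5, 230.4] 0.83 2466 [[0.531 0.363 0.083]]
cassette_yellow cut [340.1, 240.9] 0.58 239 [[0.52  0.212 0.007]]
cassette_yellow cut [352.3, 165.8] 0.56 1002 [[0.359 0.234 0.092]]
cassette_yellow tip [341.2, 255.7] 0.74
cassette_yellow tip [345.1, 185.1] 0.7
cassette_yellow tip [405.0, 244.8] 0.65
cassette_blue cut [280.3, 232.4] 0.79 431 [[0.572 0.072 0.106]]
cassette_blue tip [278.1, 244.3] 0.74
cassett
[... 283 characters left out ...]
[-1.0, -0.023, 0.011, 0.025], [-0.01, -0.065, -0.998, 1.188], [0.0, 0.0, 0.0, 1.0]] 478.075406887752 -0.11588524011665055
cassette_yellow cut [207.2, 168.2] 0.96 483 [[0.567 0.209 0.053]]
cassette_yellow cut [192.0, 255.6] 0.75 836 [[0.361 0.224 0.13 ]]
cassette_yellow cut [138.5, 182.1] 0.69 887 [[0.403 0.025 1.188]]
cassette_yellow tip [198.1, 256.6] 0.97
cassette_yellow tip [206.9, 169.9] 0.73
cassette_yellow tip [147.7, 188.5] 0.67
cassette_blue cut [261.6, 180.5] 0.64 237 [[0.534 0.075 0.108]]
cassette_blue tip [263.9, 184.9] 0.52
cassette_red cut [232.5, 173.8] 0.88 317 [[0.547 0.141 0.113]]
cassette_red tip [236.3, 178.6] 0.84
tank cut [374.2, 170.8] 0.63 1236 [[ 0.577 -0.201  0.006]]
```

View pics/scene0.png

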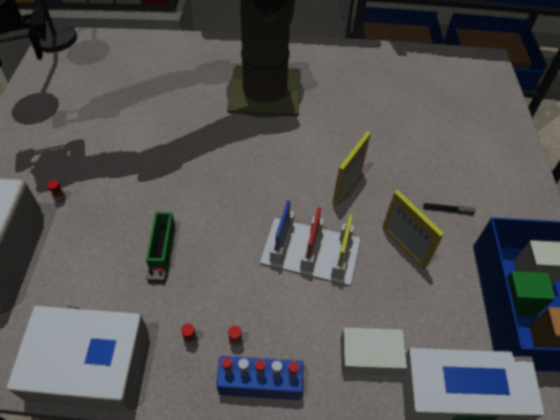

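View pics/top0.png

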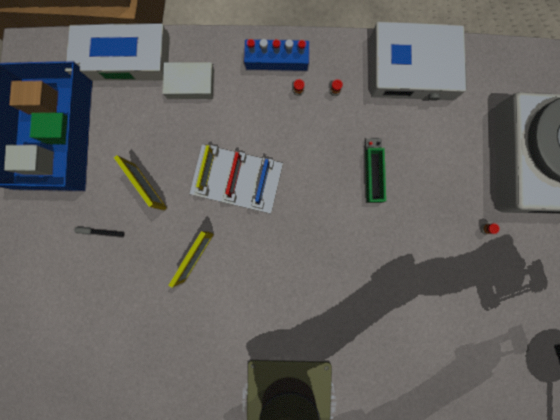

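```bash
python3 - <<'E'
from h import *
a=pickle.load(open('scene0.pkl','rb'))['img'][130:300,240:450]
b=pickle.load(open('top0.pkl','rb'))['img'][130:300,110:310]
c=np.hstack([cv2.resize(a,(410,332),interpolation=3),cv2.resize(b,(390,332),interpolation=3)])
save({'img':c},'crop0.png')
E
```

```text
(no output)
```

View pics/crop0.png

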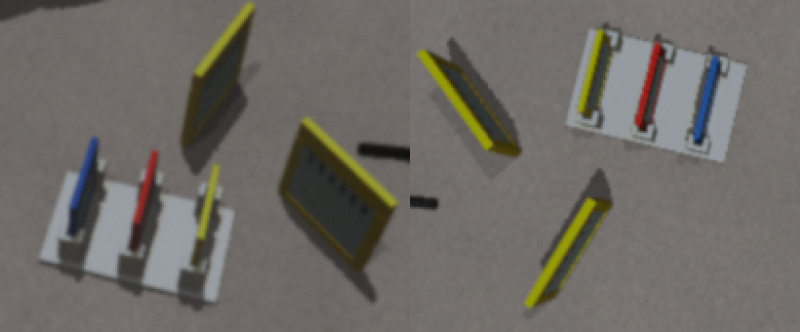

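Yellow look-alikes: the one in the rack (scene 345,240; top 204,168), a free-standing one (scene 352,166; top 191,257) and another (scene 412,230; top 139,182). The crop shows both free-standing ones clearly larger, so the one in the rack's +y slot is the job. The tank is at scene (160,242) and top (376,172).

```bash
python3 - <<'E'
from h import *
def fit(P,name):
    c=P[:,:2].mean(0); 
    (cx,cy),(w,h),a=cv2.minAreaRect((P[:,:2]*1000).astype(np.float32))
    u,s,v=np.linalg.svd(P[:,:2]-c); d=v[0]*np.sign(v[0][0])
    print(name,len(P),'mean',c.round(4),'yaw',round(np.arctan2(d[1],d[0]),4),'rect',round(cx,1),round(cy,1),round(w,1),round(h,1),round(a,1),'z',np.percentile(P[:,2],[5,50,95]).round(4))
for n in('scene','top'):
    s=pickle.load(open(n+'0.pkl','rb'))
    vv,uu=np.mgrid[0:420,0:560]; px=np.c_[uu.ravel(),vv.ravel()]
    P=world(s,px); C=s['img'].reshape(-1,3); hsv=cv2.cvtColor(s['img'],cv2.COLOR_RGB2HSV).reshape(-1,3).astype(int)
    ok=s['range_z'].ravel()>0
    rk=ok&(abs(P[:,0]-.55)<.1)&(abs(P[:,1]-.14)<.14)
    hi=rk&(P[:,2]>.098)&(P[:,2]<.12)
    sat=hsv[:,1]>120
    for nm,m in(('yel',(abs(hsv[:,0]-28)<8)),('red',(hsv[:,0]<8)|(hsv[:,0]>172)),('blu',abs(hsv[:,0]-115)<12)):
        m=m&sat&hi
        if m.sum()>5: fit(P[m],n+nm)
    g=ok&(abs(hsv[:,0]-65)<15)&sat&(abs(P[:,0]-.57)<.12)&(abs(P[:,1]+.2)<.08)
    m=g&(P[:,2]>.043)&(P[:,2]<.06)
    fit(P[m],n+'tank')
    if n=='scene' or 1:
        # loose stuff sizes
        for nm,c in(('y2',(.36,.23)),('y3',(.53,.36))):
            m=ok&(abs(hsv[:,0]-28)<8)&sat&(abs(P[:,0]-c[0])<.1)&(abs(P[:,1]-c[1])<.08); 
            if m.sum()>9: fit(P[m],n+nm)
s=pickle.load(open('top0.pkl','rb'))
a=cv2.resize(s['img'][135:220,185:285],(800,680),interpolation=cv2.INTER_CUBIC)[:600]; save({'img':a},'rack0.png')
a=cv2.resize(s['img'][130:210,350:400],(375,600),interpolation=cv2.INTER_CUBIC); 
s=pickle.load(open('scene0.pkl','rb'));b=cv2.resize(s['img'][205:285,135:185],(375,600),interpolation=cv2.INTER_CUBIC); save({'img':np.hstack([a,b])},'tank0.png')
E
```

```text
sceneyel 137 mean [0.5676 0.2114] yaw -0.1979 rect 566.0 211.8 7.9 97.6 78.2 z [0.1058 0.109  0.1114]
scenered 137 mean [0.5513 0.1438] yaw -0.1993 rect 550.0 143.8 7.6 100.1 78.2 z [0.106  0.1085 0.1113]
sceneblu 131 mean [0.5379 0.0758] yaw -0.2014 rect 536.6 75.4 7.1 97.6 78.2 z [0.1016 0.1087 0.1111]
scenetank 350 mean [ 0.5691 -0.1965] yaw 0.0568 rect 563.3 -197.7 130.8 39.8 2.3 z [0.0439 0.0497 0.0534]
sceney2 425 mean [0.3739 0.2233] yaw -0.5212 rect 355.7 232.4 12.8 140.3 59.5 z [0.0295 0.139  0.1442]
sceney3 1044 mean [0.5319 0.3636] yaw 0.6774 rect 524.2 361.3 141.3 16.0 38.9 z [0.0096 0.1266 0.1433]
topyel 155 mean [0.5638 0.2117] yaw -0.2116 rect 565.0 212.0 7.1 99.2 77.8 z [0.1001 0.1084 0.1119]
topred 160 mean [0.55   0.1434] yaw -0.2089 rect 550.0 144.0 7.9 98.7 77.8 z [0.1009 0.1087 0.1119]
topblu 157 mean [0.5346 0.0755] yaw -0.2085 rect 535.3 75.8 8.1 98.4 77.9 z [0.1052 0.1091 0.1125]
toptank 300 mean [ 0.5616 -0.1972] yaw 0.0712 rect 562.2 -197.3 129.1 40.8 2.3 z [0.0451 0.0508 0.0543]
topy2 538 mean [0.355  0.2323] yaw -0.5352 rect 345.4 251.3 35.3 171.1 60.6 z [0.01   0.1401 0.1446]
topy3 569 mean [0.5207 0.3566] yaw 0.6769 rect 516.2 370.8 140.5 37.9 39.3 z [0.0122 0.1395 0.1449]
```

View pics/rack0.png

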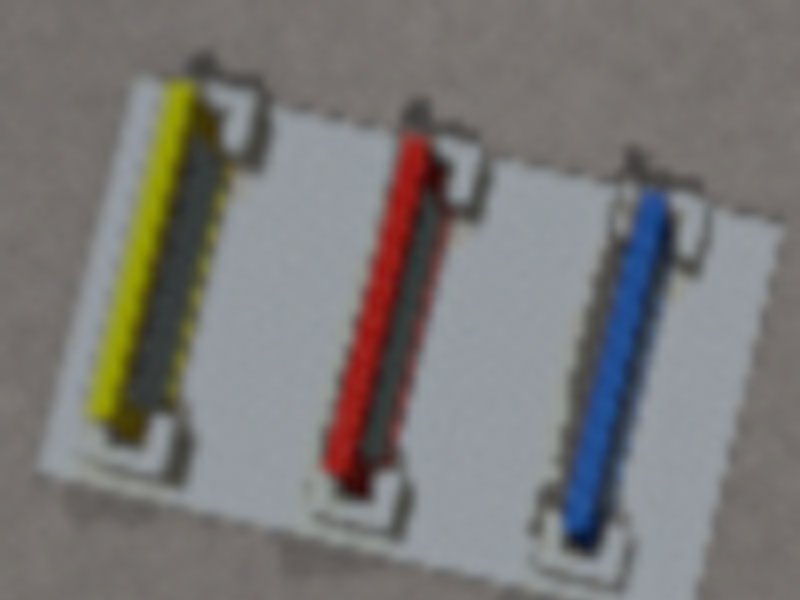

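View pics/tank0.png

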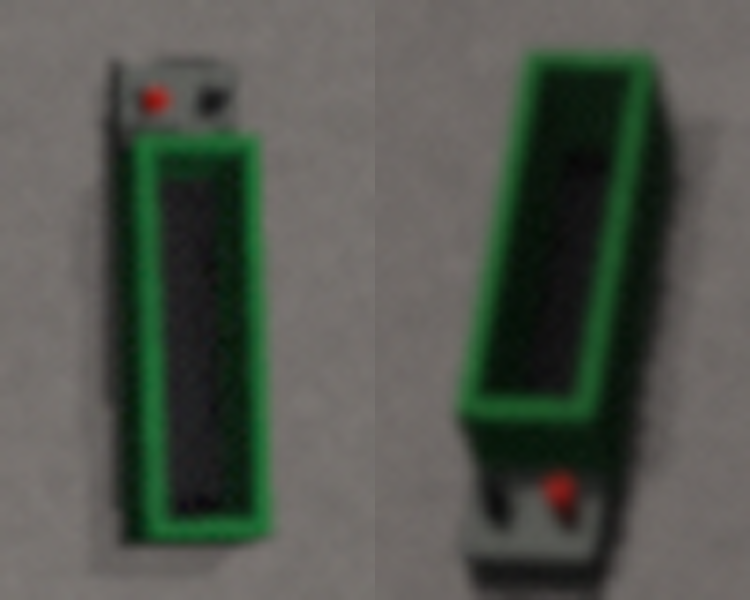

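Racked yellow: centre about (0.565, 0.212), yaw -0.208. Its top edge is 99 mm long at z 0.108, against about 140 mm for the free-standing ones. Tank: centre (0.5625, -0.1975), yaw 0.040, empty. I'll start the approach.

Emit:
carry_out(
  linear=[
    [0.27,0.21,0.02],
    [0.27,0.21,0.02],
    [0.27,0.21,0.02],
    [0.27,0.21,0.02],
    [0.27,0.21,0.02],
    [0.27,0.21,0.02],
    [0.27,0.21,0.02],
    [0.27,0.21,0.02],
  ],
  roll=[-0.07,-0.14,-0.21,-0.28,-0.35,-0.42,-0.49,-0.54],
  gripper=0.45,
)

```text
clock: 1.57
tool_pos: [0.4684, -0.3849, 0.2775]
eef_rot: [0.994, -0.105, 0.0, 0.0]
contact_force: [-0.0, -0.8, 0.6]
opening: 0.452
```

Emit:
carry_out(
  linear=[
    [0.06,0.31,0],
    [0.06,0.31,0],
    [0.06,0.31,0],
    [0.06,0.31,0],
    [0.06,0.31,0],
    [0.06,0.31,0],
    [0.06,0.31,0],
    [0.06,0.31,0],
  ],
  roll=[0,0,0,0,0,0,0,0],
)

```text
clock: 2.23
tool_pos: [0.5291, -0.0693, 0.2777]
eef_rot: [0.995, -0.102, 0.0, -0.001]
contact_force: [0.2, 0.5, 0.6]
opening: 0.447
```

Emit:
carry_out(
  linear=[
    [0.036,0.285,0],
    [0.036,0.285,0],
    [0.036,0.285,0],
    [0.036,0.285,0],
    [0.036,0.285,0],
    [0.036,0.285,0],
    [0.036,0.285,0],
    [0.036,0.285,0],
  ],
  roll=[0,0,0,0,0,0,0,0],
)

```text
clock: 2.9
tool_pos: [0.564, 0.2279, 0.2775]
eef_rot: [0.995, -0.096, 0.0, -0.006]
contact_force: [0.3, 1.1, 0.3]
opening: 0.449
```

Emit:
carry_out(
  linear=[
    [0.001,-0.016,0],
    [0.001,-0.016,0],
    [0.001,-0.016,0],
    [0.001,-0.016,-0.04],
    [0.001,-0.016,-0.08],
    [0.001,-0.016,-0.1],
    [0.001,-0.016,-0.1],
    [0.001,-0.016,-0.1],
  ],
  roll=[-0.015,-0.015,-0.015,-0.015,-0.015,-0.015,-0.015,-0.015],
)

```text
clock: 3.57
tool_pos: [0.565, 0.2099, 0.1773]
eef_rot: [0.995, -0.104, -0.0, -0.005]
contact_force: [0.7, -0.2, 0.5]
opening: 0.451
```

```bash
python3 - <<'E'
from h import *
st=status.get_state(); print({k:np.round(v,4) for k,v in st.items()})
s=snapshot('scene'); t=snapshot('top')
a=cv2.resize(s['img'][130:280,240:440],(400,300),interpolation=2);b=cv2.resize(t['img'][110:260,150:350],(400,300),interpolation=2)
save({'img':np.hstack([a,b])},'ap.png')
E
```

```text
{'clock': np.float64(3.5667), 'q': array([-0.4448,  0.7591,  0.03  ,  1.7205, -0.0482,  0.6585, -2.1647]), 'qd': array([-0.0081, -0.0414,  0.0028, -0.0443,  0.0003,  0.0032, -0.001 ]), 'joint_torque': array([-1.02300e-01, -5.02752e+01,  1.58160e+00, -1.13477e+01,
       -6.20000e-03, -7.83000e-02,  3.10000e-03]), 'tool_pos': array([0.565 , 0.2099, 0.1773]), 'eef_rot': array([ 9.945e-01, -1.043e-01, -4.000e-04, -4.900e-03]), 'contact_force': array([ 0.7478, -0.1572,  0.5175]), 'moment': array([ 0.0292, -0.0227, -0.0054]), 'opening': np.float64(0.4511)}
```

View pics/ap.png

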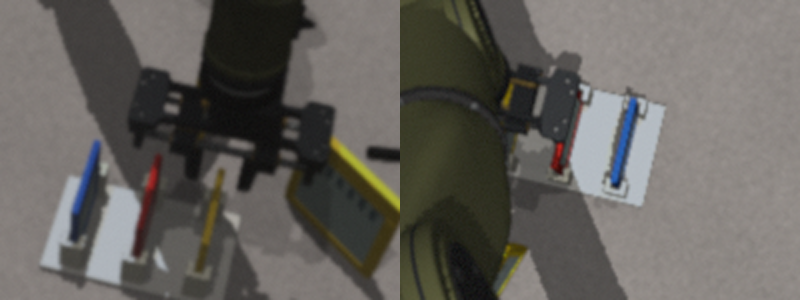

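The picture shows the jaws straddling the racked yellow cassette (right in line at crop 215,180), clear of red. The big yellow one is about 45 mm beyond the body. I'll descend and then close.

Emit:
carry_out(
  linear=[
    [0,0.002,-0.02],
    [0,0.002,-0.04],
    [0,0.002,-0.06],
    [0,0.002,-0.075],
    [0,0.002,-0.082],
    [0,0.002,-0.082],
    [0,0.002,-0.082],
    [0,0.002,-0.082],
  ],
  roll=[0,0,0,0,0,0,0,0],
)

```text
clock: 4.33
tool_pos: [0.5677, 0.2136, 0.099]
eef_rot: [0.995, -0.104, 0.003, -0.007]
contact_force: [-0.4, 0.5, 0.2]
opening: 0.449
```

Emit:
carry_out(
  linear=[
    [0,0,0],
    [0,0,0],
    [0,0,0],
    [0,0,0],
    [0,0,0],
    [0,0,0],
    [0,0,0],
    [0,0,0],
  ],
  roll=[0,0,0,0,0,0,0,0],
  gripper=0.0,
  grip_force=20,
)

```text
clock: 5.0
tool_pos: [0.5677, 0.2135, 0.0992]
eef_rot: [0.995, -0.104, 0.003, -0.007]
contact_force: [-0.4, -0.9, 3.0]
opening: 0.089
```

```bash
python3 - <<'E'
from h import *
st=status.get_state(); print({k:np.round(v,4) for k,v in st.items()})
E
```

```text
{'clock': np.float64(5.0), 'q': array([-0.4425,  0.8774,  0.02  ,  1.7564, -0.0505,  0.496 , -2.1648]), 'qd': array([-0.0007,  0.    , -0.0001,  0.0005, -0.0003,  0.0008,  0.0004]), 'joint_torque': array([-1.7640e-01, -5.3463e+01,  1.5715e+00, -9.7886e+00, -2.0600e-02,
       -3.8420e-01,  2.8400e-02]), 'tool_pos': array([0.5677, 0.2135, 0.0992]), 'eef_rot': array([ 0.9945, -0.104 ,  0.0032, -0.0069]), 'contact_force': array([-0.3992, -0.9272,  2.9915]), 'moment': array([-0.134 ,  0.1601, -0.0867]), 'opening': np.float64(0.0893)}
```

Emit:
carry_out(
  linear=[
    [0,0,0.007],
    [0,0,0.014],
    [0,0,0.021],
    [0,0,0.028],
    [0,0,0.035],
    [0,0,0.042],
    [0,0,0.05],
    [0,0,0.05],
  ],
  roll=[0,0,0,0,0,0,0,0],
  grip_force=25,
)

```text
clock: 5.67
tool_pos: [0.5688, 0.214, 0.1512]
eef_rot: [0.995, -0.104, 0.005, -0.008]
contact_force: [-0.4, -0.1, -0.0]
opening: 0.084
```

Emit:
carry_out(
  linear=[
    [0,0,0.01],
    [0,0,0.025],
    [0,0,0.04],
    [0,0,0.055],
    [0,0,0.07],
    [0,0,0.08],
    [0,0,0.08],
    [0,0,0.08],
  ],
  roll=[0,0,0,0,0,0,0,0],
)

```text
clock: 6.33
tool_pos: [0.5689, 0.2141, 0.2315]
eef_rot: [0.995, -0.104, 0.005, -0.008]
contact_force: [-0.1, 0.8, -1.9]
opening: 0.089
```

```bash
python3 - <<'E'
from h import *
st=status.get_state(); print({k:np.round(v,4) for k,v in st.items()})
s=snapshot('scene'); t=snapshot('top')
a=cv2.resize(s['img'][110:260,240:440],(400,300),interpolation=2);b=cv2.resize(t['img'][110:260,150:350],(400,300),interpolation=2)
save({'img':np.hstack([a,b])},'lift.png')
E
```

```text
{'clock': np.float64(6.3333), 'q': array([-0.4528,  0.688 ,  0.0377,  1.6705, -0.0472,  0.7671, -2.1694]), 'qd': array([ 0.001 ,  0.024 , -0.0042,  0.0229, -0.0006, -0.0024,  0.0003]), 'joint_torque': array([ 2.75000e-02, -5.33291e+01,  1.81250e+00, -1.48871e+01,
        7.40000e-03, -1.35600e-01,  6.00000e-04]), 'tool_pos': array([0.5689, 0.2141, 0.2315]), 'eef_rot': array([ 0.9945, -0.104 ,  0.005 , -0.008 ]), 'contact_force': array([-0.1239,  0.8303, -1.8507]), 'moment': array([-0.0043,  0.0118,  0.0534]), 'opening': np.float64(0.0888)}
```

View pics/lift.png

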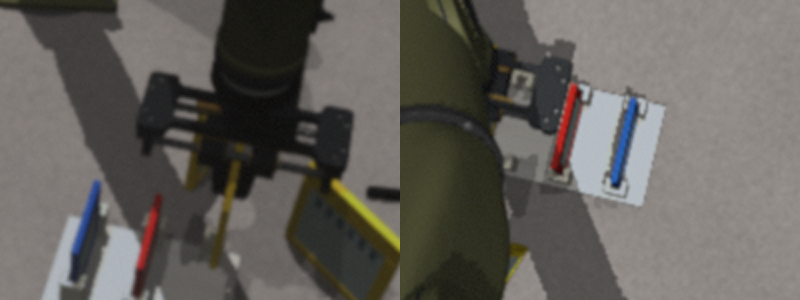

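The cassette is out and hanging squarely; blue and red are still in their slots. I'll carry it to above the tank.

Emit:
carry_out(
  linear=[
    [0,0,0.025],
    [-0.002,-0.025,0.03],
    [-0.002,-0.055,0.03],
    [-0.002,-0.085,0.03],
    [-0.002,-0.115,0.03],
    [-0.002,-0.145,0.03],
    [-0.002,-0.175,0.03],
    [-0.002,-0.205,0.03],
  ],
  roll=[0,0.03,0.06,0.09,0.12,0.15,0.18,0.21],
)

```text
clock: 7.1
tool_pos: [0.5654, 0.0074, 0.2593]
eef_rot: [1.0, 0.002, 0.002, -0.008]
contact_force: [0.4, 0.5, -1.8]
opening: 0.091
```

Emit:
carry_out(
  linear=[
    [0,-0.03,0],
    [-0.002,-0.06,0],
    [-0.002,-0.09,0],
    [-0.002,-0.12,0],
    [-0.002,-0.15,0],
    [-0.002,-0.175,0],
    [-0.002,-0.195,0],
    [-0.002,-0.2,0],
  ],
  roll=[0.03,0.04,0.04,0.04,0.04,0.04,0.04,0.04],
)

```text
clock: 7.77
tool_pos: [0.562, -0.1976, 0.258]
eef_rot: [1.0, 0.019, 0.001, -0.006]
contact_force: [-0.1, 0.3, -0.6]
opening: 0.088
```

Emit:
carry_out(
  linear=[
    [0,0,0],
    [0,0,0],
    [0,0,0],
  ],
  roll=[0,0,0],
)

```text
clock: 8.02
tool_pos: [0.5619, -0.1956, 0.2575]
eef_rot: [1.0, 0.02, 0.0, -0.007]
contact_force: [-0.4, 0.3, -1.0]
opening: 0.087
```

Emit:
carry_out(
  linear=[
    [0.0025,-0.002,-0.02],
    [0.0025,-0.002,-0.04],
    [0.0025,-0.002,-0.06],
    [0.0025,-0.002,-0.08],
    [0.0025,-0.002,-0.09],
    [0.0025,-0.002,-0.09],
    [0.0025,-0.002,-0.09],
  ],
  roll=[0,0,0,0,0,0,0],
)

```text
clock: 8.6
tool_pos: [0.5648, -0.1965, 0.1677]
eef_rot: [1.0, 0.02, 0.0, -0.008]
contact_force: [-0.0, -0.6, -0.1]
opening: 0.087
```

```bash
python3 - <<'E'
from h import *
st=status.get_state(); print({k:np.round(v,4) for k,v in st.items() if k in('tool_pos','eef_rot','contact_force')})
vv,uu=np.mgrid[0:420,0:560]; px=np.c_[uu.ravel(),vv.ravel()]
o=[]
for n in('scene','top'):
    s=snapshot(n); pickle.dump(s,open(n+'1.pkl','wb'))
    P=world(s,px); hsv=cv2.cvtColor(s['img'],cv2.COLOR_RGB2HSV).reshape(-1,3).astype(int)
    m=(s['range_z'].ravel()>0)&(abs(hsv[:,0]-28)<8)&(hsv[:,1]>90)&(abs(P[:,0]-.56)<.1)&(abs(P[:,1]+.2)<.06)
    Q=P[m]; print(n,m.sum(), Q.min(0).round(3),Q.max(0).round(3))
    for lo in np.arange(.06,.18,.015):
        q=Q[(Q[:,2]>lo)&(Q[:,2]<lo+.015)]
        if len(q)>3: print(round(lo,3),len(q),q.mean(0).round(4),q[:,0].min().round(4),q[:,0].max().round(4))
    c=s['img'][150:300,110:210] if n=='scene' else s['img'][90:240,320:420]
    o.append(cv2.resize(c,(400,600),interpolation=2))
save({'img':np.hstack(o)},'above.png')
E
```

```text
{'tool_pos': array([ 0.5648, -0.1965,  0.1677]), 'eef_rot': array([ 9.998e-01,  2.040e-02,  1.000e-04, -7.600e-03]), 'contact_force': array([-0.0012, -0.5738, -0.0518])}
scene 5022 [ 0.489 -0.247  0.004] [ 0.616 -0.146  0.602]
0.075 75 [ 0.574  -0.1923  0.0841] 0.5199 0.6138
0.09 26 [ 0.5979 -0.1925  0.0975] 0.5195 0.6125
0.105 20 [ 0.6097 -0.1922  0.1132] 0.6038 0.6131
0.12 17 [ 0.6111 -0.192   0.1279] 0.6057 0.614
0.135 22 [ 0.6087 -0.1934  0.1421] 0.576 0.6141
0.15 42 [ 0.5954 -0.1933  0.1591] 0.5617 0.6137
0.165 123 [ 0.5903 -0.1945  0.1742] 0.5617 0.613
top 810 [ 0.46  -0.242 -0.   ] [ 0.606 -0.14   0.701]
0.075 24 [ 0.5309 -0.1933  0.0864] 0.5135 0.5485
0.09 10 [ 0.5203 -0.1942  0.0945] 0.5128 0.5364
0.105 9 [ 0.5151 -0.1948  0.1138] 0.5129 0.5198
0.12 7 [ 0.5167 -0.195   0.1285] 0.5135 0.5214
0.135 8 [ 0.5167 -0.1945  0.1416] 0.5131 0.521
0.15 9 [ 0.5177 -0.196   0.1588] 0.513 0.5282
0.165 54 [ 0.5243 -0.1968  0.1754] 0.5134 0.5392
```

View pics/above.png

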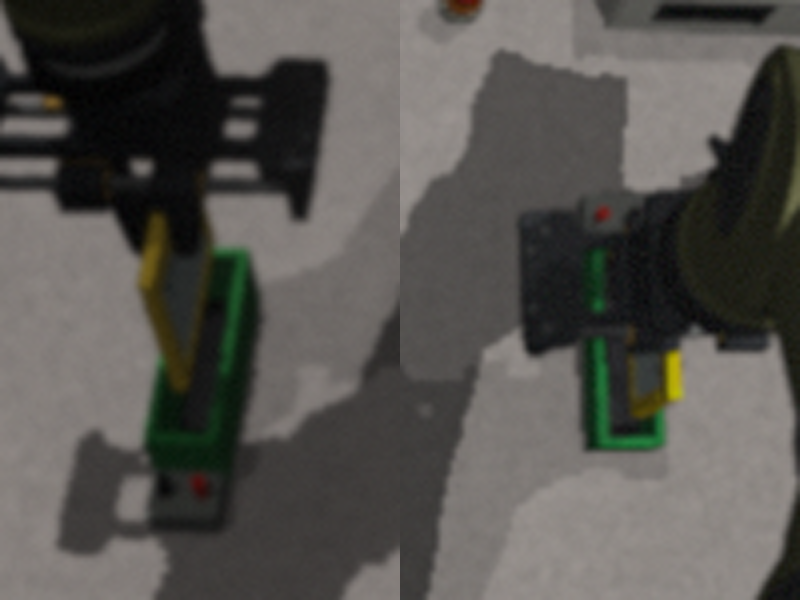

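The cassette hangs over the tank (scene crop 180,300; top crop 655,385). It spans x 0.513–0.6135, centre 0.563, and y ≈ -0.197, which matches the tank centre within 1 mm. Its lower edge is at about z 0.077. I'll lower it slowly.

Emit:
carry_out(
  linear=[
    [0,-0.0005,-0.01],
    [0,-0.0005,-0.02],
    [0,-0.0005,-0.03],
    [0,-0.0005,-0.04],
    [0,-0.0005,-0.05],
    [0,-0.0005,-0.058],
    [0,-0.0005,-0.06],
    [0,-0.0005,-0.06],
  ],
  roll=[0,0,0,0,0,0,0,0],
)

```text
clock: 9.37
tool_pos: [0.5649, -0.1977, 0.1077]
eef_rot: [1.0, 0.02, 0.0, -0.007]
contact_force: [0.2, 0.3, -0.8]
opening: 0.09
```

Expected contact is at TCP z ≈ 0.096.

Emit:
carry_out(
  linear=[
    [0,0,-0.002],
    [0,0,-0.004],
    [0,0,-0.006],
    [0,0,-0.008],
    [0,0,-0.009],
    [0,0,-0.009],
  ],
  roll=[0,0,0,0,0,0],
)

```text
clock: 9.87
tool_pos: [0.5648, -0.1977, 0.0986]
eef_rot: [1.0, 0.02, 0.0, -0.007]
contact_force: [0.5, 0.4, -0.8]
opening: 0.088
```

Emit:
carry_out(
  linear=[
    [0,0,-0.001],
    [0,0,-0.001],
    [0,0,-0.002],
    [0,0,-0.002],
  ],
  roll=[0,0,0,0],
)

```text
clock: 10.2
tool_pos: [0.5648, -0.1976, 0.0965]
eef_rot: [1.0, 0.02, 0.0, -0.007]
contact_force: [0.4, 0.3, -1.2]
opening: 0.086
```

Emit:
carry_out(
  linear=[
    [0,0,-0.0005],
    [0,0,-0.001],
    [0,0,-0.001],
    [0,0,-0.001],
  ],
  roll=[0,0,0,0],
)

```text
clock: 10.53
tool_pos: [0.5647, -0.1978, 0.0962]
eef_rot: [1.0, 0.02, 0.0, -0.007]
contact_force: [-2.7, 0.4, 6.0]
opening: 0.085
```

Emit:
carry_out(
  linear=[
    [0,0,-0.0005],
    [0,0,-0.001],
    [0,0,-0.001],
    [0,0,-0.001],
  ],
  roll=[0,0,0,0],
)

```text
clock: 10.87
tool_pos: [0.5646, -0.1979, 0.0961]
eef_rot: [1.0, 0.02, 0.0, -0.007]
contact_force: [-1.7, 1.6, 8.8]
opening: 0.089
```

Floor contact felt at the expected height (TCP z 0.096, about 8 N). I'll open gradually so it can only lean gently.

Emit:
carry_out(
  linear=[
    [0,0,0.0],
    [0,0,0.0],
    [0,0,0],
    [0,0,0],
  ],
  roll=[0,0,0,0],
  gripper=0.13,
)

```text
clock: 11.2
tool_pos: [0.5647, -0.1978, 0.0959]
eef_rot: [1.0, 0.02, 0.0, -0.007]
contact_force: [-0.1, 0.6, -0.2]
opening: 0.133
```

Emit:
carry_out(
  linear=[
    [0,0,0.0],
    [0,0,0.0],
    [0,0,0],
    [0,0,0],
  ],
  roll=[0,0,0,0],
  gripper=0.2,
)

```text
clock: 11.53
tool_pos: [0.5647, -0.1978, 0.0959]
eef_rot: [1.0, 0.02, 0.0, -0.007]
contact_force: [0.7, 0.0, -0.3]
opening: 0.201
```

```bash
python3 - <<'E'
from h import *
o=[]
for n in('scene','top'):
    s=snapshot(n)
    c=s['img'][150:300,110:210] if n=='scene' else s['img'][90:240,320:420]
    o.append(cv2.resize(c,(400,600),interpolation=2))
save({'img':np.hstack(o)},'rel.png')
E
```

```text
(no output)
```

View pics/rel.png

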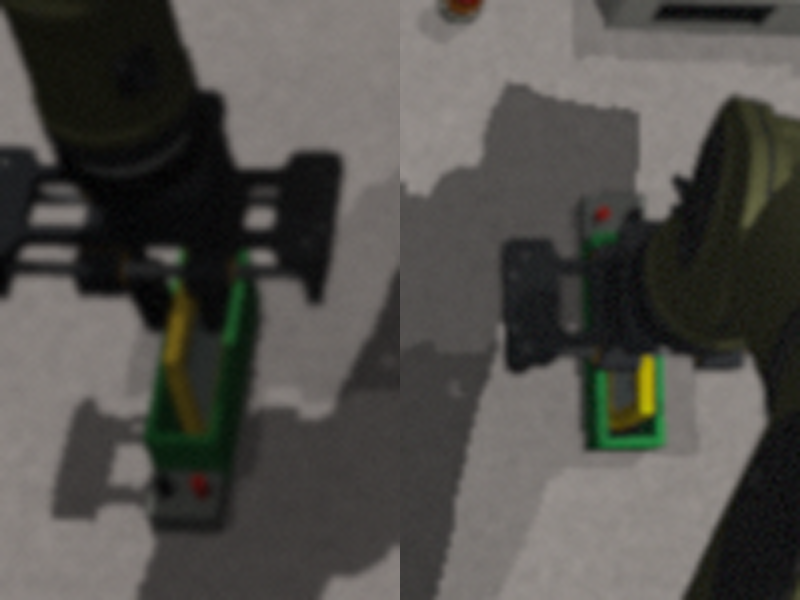

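The cassette stands inside the tank, still loosely between the jaws (scene crop 185,360; top crop 640,385). I'll open further in steps.

Emit:
carry_out(
  linear=[
    [0,0,0.0],
    [0,0,0.0],
    [0,0,0],
    [0,0,0],
  ],
  roll=[0,0,0,0],
  gripper=0.35,
)

```text
clock: 11.97
tool_pos: [0.5647, -0.1978, 0.0959]
eef_rot: [1.0, 0.02, 0.0, -0.007]
contact_force: [0.2, 0.1, 0.6]
opening: 0.347
```

Emit:
carry_out(
  linear=[
    [0,0,0.0],
    [0,0,0.0],
    [0,0,0],
    [0,0,0],
  ],
  roll=[0,0,0,0],
  gripper=0.5,
)

```text
clock: 12.3
tool_pos: [0.5647, -0.1978, 0.0959]
eef_rot: [1.0, 0.02, 0.0, -0.007]
contact_force: [0.3, -0.1, -0.9]
opening: 0.5
```

Emit:
carry_out(
  linear=[
    [0,0,0.0],
    [0,0,0.0],
    [0,0,0],
    [0,0,0],
    [0,0,0],
    [0,0,0],
  ],
  roll=[0,0,0,0,0,0],
  gripper=0.8,
)

```text
clock: 12.8
tool_pos: [0.5647, -0.1978, 0.0959]
eef_rot: [1.0, 0.02, 0.0, -0.007]
contact_force: [-0.1, -0.5, 0.2]
opening: 0.8
```

```bash
python3 - <<'E'
from h import *
o=[]
for n in('scene','top'):
    s=snapshot(n)
    c=s['img'][150:300,110:210] if n=='scene' else s['img'][90:240,320:420]
    o.append(cv2.resize(c,(400,600),interpolation=2))
save({'img':np.hstack(o)},'rel2.png')
E
```

```text
(no output)
```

View pics/rel2.png

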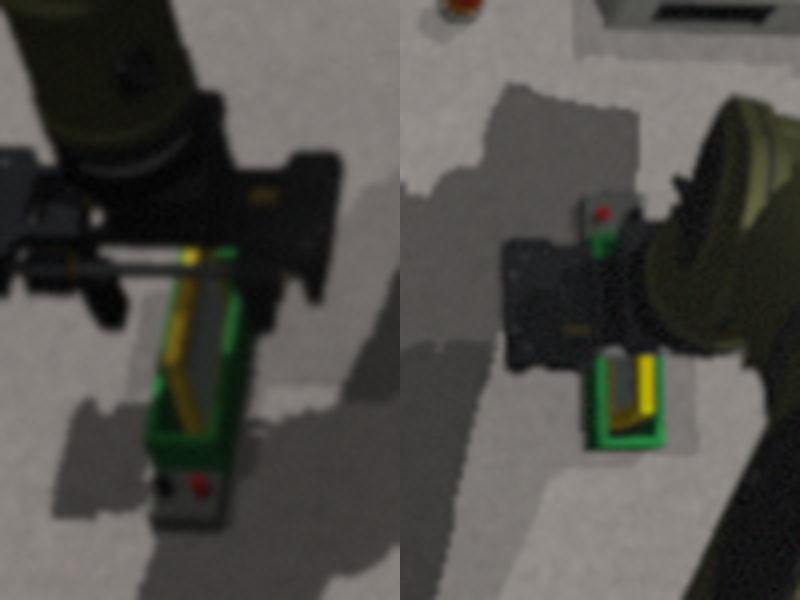

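The cassette stands almost upright by itself, with the fingers well clear. I'll retreat straight up, then away.

Emit:
carry_out(
  linear=[
    [0,0,0.01],
    [0,0,0.03],
    [0,0,0.05],
    [0,0,0.08],
    [0,0,0.11],
    [0,0,0.14],
    [0,0,0.16],
    [0,0,0.16],
  ],
  roll=[0,0,0,0,0,0,0,0],
)

```text
clock: 13.57
tool_pos: [0.5672, -0.1987, 0.2615]
eef_rot: [1.0, 0.02, 0.005, -0.006]
contact_force: [0.4, 0.7, -0.5]
opening: 0.799
```

Emit:
carry_out(
  linear=[
    [-0.03,-0.03,0],
    [-0.06,-0.06,0],
    [-0.09,-0.09,0],
    [-0.11,-0.12,0],
    [-0.13,-0.15,0],
    [-0.15,-0.18,0],
    [-0.16,-0.2,0],
    [-0.16,-0.2,0],
  ],
  roll=[0,0,0,0,0,0,0,0],
)

```text
clock: 14.23
tool_pos: [0.4022, -0.4045, 0.2612]
eef_rot: [1.0, 0.015, 0.004, -0.004]
contact_force: [-0.3, -0.2, 0.7]
opening: 0.802
```

```bash
python3 - <<'E'
from h import *
vv,uu=np.mgrid[0:420,0:560]; px=np.c_[uu.ravel(),vv.ravel()]
o=[]
for n in('scene','top'):
    s=snapshot(n); save(s,n+'_end.png')
    P=world(s,px); hsv=cv2.cvtColor(s['img'],cv2.COLOR_RGB2HSV).reshape(-1,3).astype(int)
    sat=(s['range_z'].ravel()>0)&(hsv[:,1]>110)
    for nm,h,c in(('yel',28,(.563,-.197)),('red',0,(.55,.144)),('blu',115,(.536,.0755))):
        m=sat&(np.minimum(abs(hsv[:,0]-h),180-abs(hsv[:,0]-h))<9)&(abs(P[:,0]-c[0])<.07)&(abs(P[:,1]-c[1])<.05)&(P[:,2]>.09)&(P[:,2]<.13)
        Q=P[m]; m2=Q[:,2]>.1
        if len(Q)>5:print(n,nm,len(Q),Q.mean(0).round(4),Q.max(0).round(3),Q.min(0).round(3),cv2.minAreaRect((Q[m2,:2]*1000).astype(np.float32)))
E
```

```text
scene yel 220 [ 0.5664 -0.1952  0.1026] [ 0.613 -0.19   0.11 ] [ 0.512 -0.203  0.09 ] ((562.0172119140625, -196.19784545898438), (100.80099487304688, 9.584813117980957), 2.6210217475891113)
scene red 149 [0.5507 0.1439 0.1078] [0.6   0.156 0.112] [0.501 0.133 0.09 ] ((550.0865478515625, 143.42996215820312), (7.984610557556152, 100.50810241699219), 78.06074523925781)
scene blu 150 [0.5375 0.0756 0.1075] [0.584 0.087 0.113] [0.488 0.063 0.094] ((536.3707885742188, 75.34979248046875), (7.118124485015869, 96.99900817871094), 78.37710571289062)
top yel 198 [ 0.5598 -0.1951  0.1043] [ 0.609 -0.19   0.111] [ 0.512 -0.201  0.09 ] ((561.6553344726562, -195.9593048095703), (95.7219467163086, 9.63251781463623), 2.6821320056915283)
top red 181 [0.55   0.1432 0.1069] [0.598 0.156 0.115] [0.502 0.131 0.091] ((549.9840698242188, 143.94461059570312), (8.362866401672363, 98.53327941894531), 78.08733367919922)
top blu 170 [0.5349 0.0754 0.108 ] [0.583 0.087 0.115] [0.487 0.064 0.09 ] ((535.200439453125, 75.79297637939453), (8.220643043518066, 98.119873046875), 78.02658081054688)
```

View pics/scene_end.png

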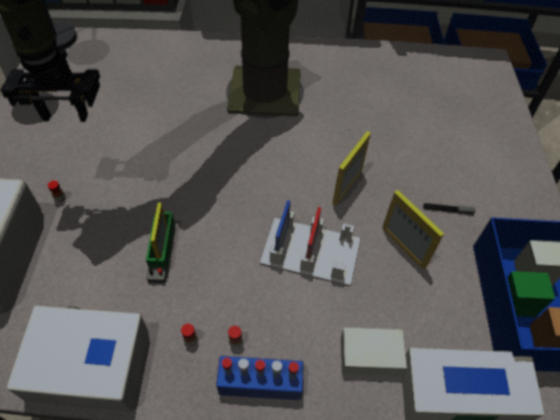

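View pics/top_end.png

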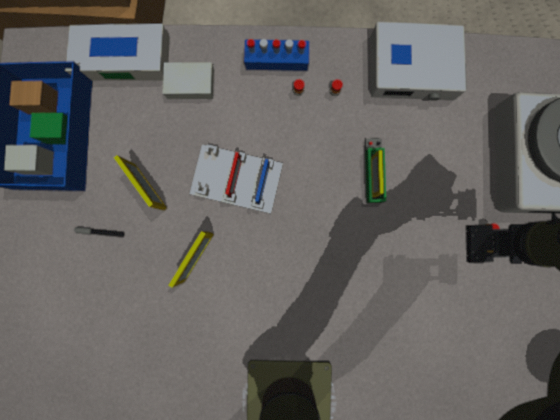

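The yellow cassette stands upright in the tank (scene 157,230; top 379,172). Blue and red are unmoved and the arm is clear. I'll let it settle, then hand in.

Emit:
carry_out(
  linear=[
    [0,0,0],
    [0,0,0],
    [0,0,0],
    [0,0,0],
  ],
  roll=[0,0,0,0],
)

```text
clock: 14.67
tool_pos: [0.4071, -0.398, 0.2611]
eef_rot: [1.0, 0.02, 0.005, -0.006]
contact_force: [0.7, -0.1, 0.5]
opening: 0.802
```

```bash
python3 -c "
from plant import *
print(finish_job())"
```

```text
the job is handed in; nothing more can be done
None
```

The yellow cassette is standing upright on the green tank's floor, and I handed the job in at about 14.7 s of the 42 s allowed. The hand-in reports no verdict.

I took the smallest yellow cassette, the 100 mm one in the rack; the two free-standing ones are about 140 mm wide. I gripped it by its top band and slid it straight up. Then I lowered it into the tank until it met the floor with about 8 N at the expected height, and opened the jaws in steps.

**Last checks:**
- **Yellow:** both cameras show it upright in the tank, top edge at about z = 0.105 m. It is centred within 2 mm of the tank's centre.
- **Blue and red:** both are still in their slots, within 1 mm of where they started.
- **Arm:** it is well clear of everything.

**Small deviations:** the arm stopped about 4 mm above the planned grip height and tilted by about 1°. Neither affected the result, and no check failed.

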